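# Seat the carrier on its locating pins and start the test

### The arm

A 7-joint arm with a two-finger parallel gripper is mounted at the origin on the work surface. World frame = base frame: x ahead of the robot, y to its left, z up, the work surface at z = 0. Lengths are in mm, angles in rad, forces in N, time in s.
With the tool pointing down it reaches from about 425 to 875 mm from the base axis. Payload 9.9 kg.
Tool frame: the origin (TCP) lies between the finger pads; the fingertips stand 11 mm ahead of it and the grasp point (between the pads) lies 8 mm behind it (arm.tip_extent is the distance from the TCP to the fingertips, in mm); z points along the fingers, y is the direction in which the jaws open and shut (so a half turn about z gives the same grasp; the last joint's range is limited). The gripper opens to 85 mm and grips with 20 to 120 N. Pads are 22 mm wide; open, the fingers measure 114 mm over their backs; the gripper's body (76 mm by 85 mm) begins 54 mm behind the grasp point. The pads swing forward as they close: fully open they stand 13 mm farther back than shut.
Start: joints at [1.09, 0.576, 0.025, 1.437, -0.015, 1.129, -0.057], TCP at [260.871, -622.556, 242.289] pointing down, gripper open.
Joint ranges: [-2.76, 2.76], [-0.34, 2.15], [-1.52, 1.57], [0.19, 2.46], [-1.09, 4.23], [0.17, 1.99], [-2.82, 2.82]. Speed limits (rad/s): [2.22, 2.22, 3.01, 3.01, 3.14, 3.14, 3.14].

### API

Orientations are given as a unit quaternion [w, x, y, z].
In Python, from station import arm gives the robot as it stands.
- The arm moves only by the shell command python3 -m jog 'ROWS' [FORCE]. ROWS is text: rows parted by semicolons, each of 7 numbers parted by spaces: the turn, a rotation vector about the world's x, y, z in rad, then the shift along the world's x, y, z in cm, then the opening, from 0 (shut) to 1 (fully open). A call has 1 to 12 rows; each row is the pose to reach, as a shift and turn from the pose commanded when the call began; what a row does not reach only later rows make up. A row lasts 1/12 s, in which the tool goes at most 41.7 mm and 7.16 degrees, less where a joint would pass 70% of its speed; a pose out of reach is approached as far as the arm can. A call with a gripper value outside its range is refused whole. The fingers move at their own pace and stop on an object; FORCE is the grip in N (left out, the last holds). Time passes only in rows, so rows that repeat a pose let the fingers close. It gives the time, the measured TCP pose, the force and the opening at its end, in the units of the state.
- arm.read_state(): the state, without advancing time (a new reading comes with each control period).
- arm.capture(name): name is "side" or "top"; returns the picture (480x640x3 uint8, red, green, blue); there is no depth.
- arm.camera_info(name): a dict with "fx", "fy", "cx", "cy" (pixels), "dist" ([k1, k2, p1, p2, k3] as OpenCV has them; the pictures are not rectified), "world_to_cam" (4x4, takes a point from world to camera coordinates). Camera axes: x right, y down, z forward; pixel columns grow to the right and rows downward; lengths in mm; the calibration is good to about 2 mm. A picture is of the moment at which its call begins. camera_info takes no time and is no camera call.
- arm.hand_in(): hands the job in, once; it reports no verdict.
The state is a dict: "t": time; "joint_positions": joint angles; "qd": joint speeds; "tau": joint torques, N m; "tcp_pos": TCP position; "eef_rot": TCP orientation; "wrist_force": force on the tool from outside, world axes, zero at the start; "moment": the same for the moment, N m; "opening": opening from 0.0 (shut) to 1.0 (fully open).
Only numpy, scipy, OpenCV 4.12 (cv2) and the standard library are available. Lean on these libraries where they do the work, as an engineer would, in place of code of your own. Each camera call takes 0.05 s, during which the arm holds its last target.

### The job

Push the blue carrier plate along its guide rails until its holes drop over the two brass locating pins and it lies flat on the nest; then press the green start button fully down and let it come back up. Only push with the fingers: do not lift the plate or touch the module on it, do not press the red button or the green one too early, and leave the other things on the table where they are.

Things in the scene. Friction and masses are not known exactly. Their poses are not given: they have to be found in the camera images.
- nest: Fixed loading nest: dark steel slab 150 (x) x 330 (y) x 25 mm thick on the table; origin at the centre of its underside, z up, yawed up to 0.3 rad. Top face at z = 25 mm. Two white guide rails run along its y: inner faces at x = -59.5 and +59.5 mm, 10 mm wide, 290 mm long, tops 37 mm over the table. Two brass locating pins stand on its top face at x = -40 and +40 mm, y = 0.
- pin_near (a point): foot of the brass pin nearer the robot, on its axis at the nest's top face (z = 25 mm). Each pin is 9 mm high: 10 mm across for the lower 4 mm, then a domed nose of 4.5 mm radius
- pin_far (a point): foot of the brass pin farther from the robot, on its axis at the nest's top face (z = 25 mm)
- carrier: Loose blue plate, 116 (its x) x 140 (its y) x 10 mm thick, about 0.5 kg with its module; origin at the centre of its underside. It lies between the rails (1.5 mm play a side), nearly parallel to them, 20 to 50 mm off the pins towards the nest's +y (robot's left), resting on the pin tips and its low +y edge, tilted about 5 degrees. Through holes, 14 mm wide, at x = -40 and +40 mm, y = 0.
- hole_near (a point): centre, in the underside, of the plate's hole that belongs on pin_near. Pushed by its +y edge face (a few N) along the rails towards the nest's -y, the plate drops flat onto the nest when its holes meet the pins, which then stop it; the underside is then at z = 25 mm
- hole_far (a point): centre, in the underside, of the plate's hole that belongs on pin_far
- module: black power module with six aluminium fins, 44 x 70 x 26 mm tall, screwed to the middle of the carrier's top face (its long side along the carrier's y); origin at the centre of its underside; not to be touched
- start (a joint): green start button: 0 up, 0.006 m fully down, spring, about 5 N to press fully; springs back
- start_top (a point): centre of the top face of the green start button, pressed straight down; its cap is 28 mm across, on a grey housing that stands on the table beside the nest, on the robot's side; green and red may have changed places
- stop (a joint): red stop button, same kind: 0 up, 0.006 m fully down; not to be pressed
- stop_top (a point): centre of the top face of the red stop button, same shape and size as the green one
- dispenser: pink plastic bottle with a red nozzle, 50 mm across, 150 mm tall, standing; bystander; origin at the centre of its underside
- flange_a: dark steel stepped flange, 76 mm across, 22 mm tall; bystander; origin at the centre of its underside
- flange_b: aluminium stepped flange, 64 mm across, 30 mm tall; bystander; origin at the centre of its underside
- driver: screwdriver lying on the table; bystander
- jar: white plastic jar with a blue cap, 60 mm across, 80 mm tall; bystander; origin at the centre of its underside
Mind the look-alikes: they are no part of the job. Leave any orange look-alike of the part that bears start alone. Leave any pink look-alike of the carrier alone.

How it is judged:
By the outcome, as a careful person would: the job done as asked, in the order asked, and still so for the second after the job is handed in, with the robot touching nothing.
It also fails if it takes over 42 s, if anything falls off the work surface, if the arm or the gripper's body presses on something with over 40 N, if the wrist force passes 120 N, or if a joint passes its speed limit or range.

## Working session

There is one attempt and no reset: what is moved stays moved. The work goes in short steps, Python scripts to look and compute and a shell command to move; the robot and the scene stay as the last step left them, time stands still between calls to the robot, and variables do not carry over. Pictures are saved under pics/ and viewed, and the job is handed in when it is done.

```bash
ls; mkdir -p pics
python3 - <<'E'
from station import arm
import cv2
for n in("side","top"):
    im=arm.capture(n); cv2.imwrite(f"pics/{n}0.png",im[:,:,::-1])
    print(n,arm.camera_info(n))
print(arm.read_state())
E
```

```text
pics
side {'fx': 551.8768432305621, 'fy': 551.8768432305621, 'cx': 313.99006804559144, 'cy': 241.3964557283578, 'dist': array([-0.07088326,  0.        ,  0.        ,  0.        ,  0.        ]), 'world_to_cam': array([[-8.59835018e-01, -5.10557811e-01, -3.80308120e-03,
         4.13825952e+02],
       [-3.59582733e-01,  6.10830944e-01, -7.05397630e-01,
         2.31543983e+02],
       [ 3.62469310e-01, -6.05158061e-01, -7.08801609e-01,
         1.00957642e+03],
       [ 0.00000000e+00,  0.00000000e+00,  0.00000000e+00,
         1.00000000e+00]])}
top {'fx': 559.7477915450781, 'fy': 559.7477915450781, 'cx': 311.84034859677723, 'cy': 238.0167271542006, 'dist': array([0.00445458, 0.        , 0.        , 0.        , 0.        ]), 'world_to_cam': array([[-6.23936316e-03, -9.99963512e-01,  5.83479348e-03,
        -1.18417048e+01],
       [-9.88973891e-01,  5.30724153e-03, -1.47994849e-01,
         4.99096586e+02],
       [ 1.47958483e-01, -6.69385203e-03, -9.88970920e-01,
         1.46179716e+03],
       [ 0.00000000e+00,  0.00000000e+00,  0.00000000e+00,
         1.00000000e+00]])}
{'t': 0.1, 'joint_positions': array([ 1.09017896,  0.57643136,  0.02485075,  1.43778779, -0.01498185,
        1.12901794, -0.05650065]), 'qd': array([-0.00055196, -0.00125146,  0.00037788, -0.00116295, -0.00080001,
        0.00047222,  0.00011434]), 'tau': array([ 5.15920503e-03, -7.67301822e+01,  2.25681536e+00, -2.86606497e+01,
        1.55604741e-02,  8.67236842e-03, -4.89562694e-05]), 'tcp_pos': array([ 260.73302686, -622.20171148,  241.55295507]), 'eef_rot': array([-7.05099989e-04,  9.80377549e-01,  1.97127694e-01, -1.88676206e-04]), 'wrist_force': array([-0.34882139, -0.28177287,  0.37703938]), 'moment': array([ 0.03832527, -0.02956188,  0.07241993]), 'opening': 1.002289752447165}
```

View pics/side0.png

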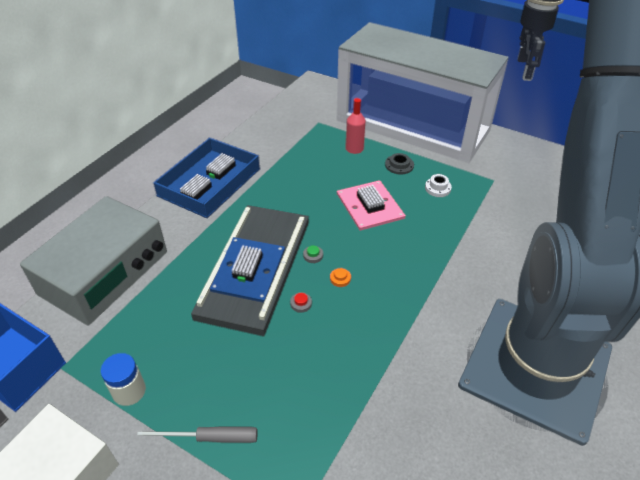

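View pics/top0.png

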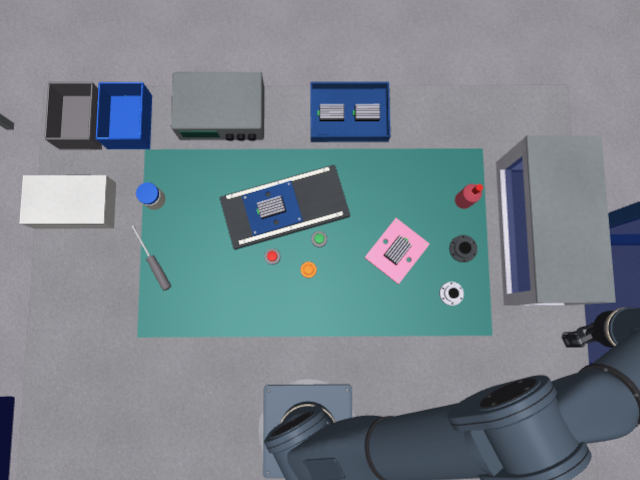

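The top image shows two plates: blue carrier at (272,208) and pink look-alike at (398,250). It shows three buttons: green (319,239), red (272,256) and orange look-alike (308,269). The blue trays at (350,110) and (123,110) are off the mat. I choose the blue plate between the white rails and the green button, and check them in a close crop.

Run:
```python
import cv2
a=cv2.imread("pics/top0.png")[155:275,210:360]
cv2.imwrite("pics/topc.png",cv2.resize(a,None,fx=5,fy=5,interpolation=cv2.INTER_CUBIC))
a=cv2.imread("pics/side0.png")[200:335,190:360]
cv2.imwrite("pics/sidec.png",cv2.resize(a,None,fx=4.4,fy=4.4,interpolation=cv2.INTER_CUBIC))
```

```text
(no output)
```

View pics/topc.png

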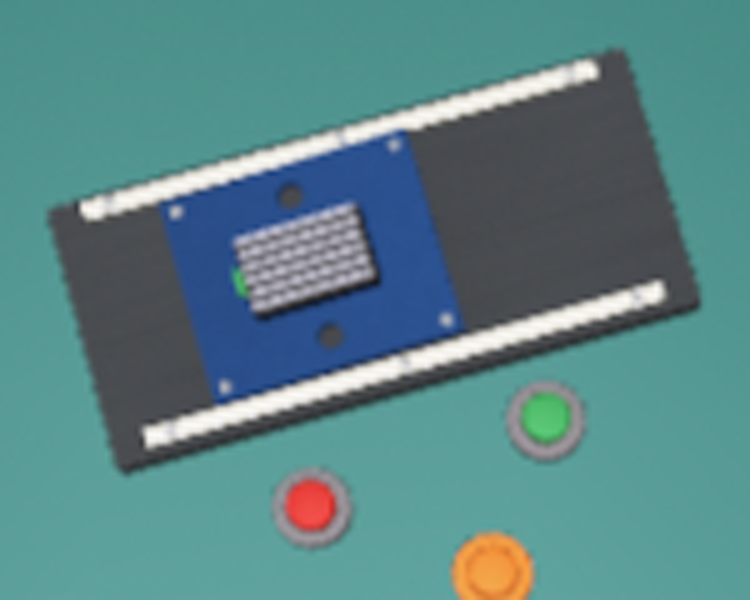

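View pics/sidec.png

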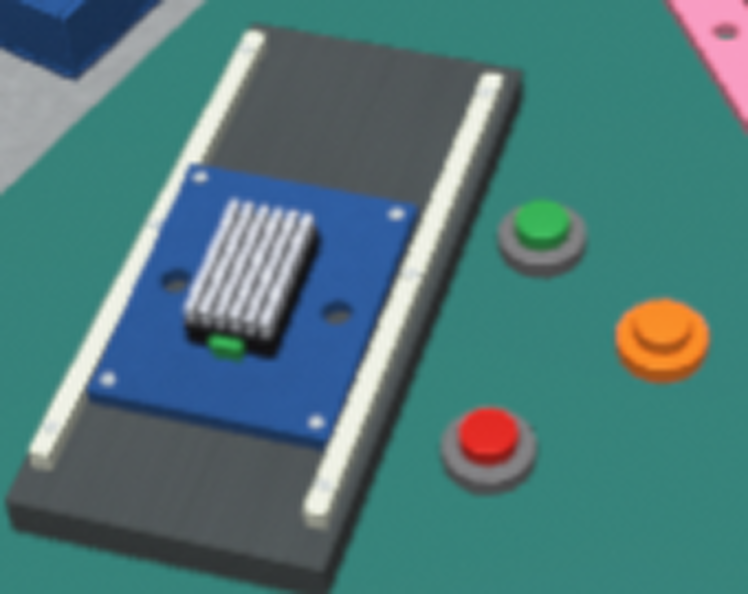

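The crops confirm the blue carrier between the white rails. Its holes are at top-crop (291,196) and (330,336), with the green button at (546,417) and the red at (310,503). Next I fit the poses from both views.

```bash
cat > h.py <<'E'
from station import arm
import numpy as np, cv2
from scipy.optimize import least_squares
CI={n:arm.camera_info(n) for n in("side","top")}
def proj(n,P):
    c=CI[n];M=c["world_to_cam"];K=np.array([[c["fx"],0,c["cx"]],[0,c["fy"],c["cy"]],[0,0,1]])
    return cv2.projectPoints(np.atleast_2d(P).astype(float),cv2.Rodrigues(M[:3,:3])[0],M[:3,3],K,np.array(c["dist"]))[0][:,0]
def T(a): return (np.array(a,float)+.5)/5-.5+[210,155]
def S(a): return (np.array(a,float)+.5)/4.4-.5+[190,200]
def nestw(p,L):
    c,s=np.cos(p[2]),np.sin(p[2]); L=np.atleast_2d(L)
    return np.c_[p[0]+c*L[:,0]-s*L[:,1],p[1]+s*L[:,0]+c*L[:,1],L[:,2]]
def tri(t,s):
    f=lambda P:np.r_[(proj("top",P)-t).ravel(),(proj("side",P)-s).ravel()]
    r=least_squares(f,[550,0,20.]);return r.x,r.fun
E
python3 - <<'E'
from h import *
# nest local: x ahead-ish(far), y left. far rail +x
L=np.array([[64.5,145,37],[64.5,-145,37],[-64.5,145,37],[-64.5,-145,37.]])
t=T([[81,211],[600,68],[144,438],[666,290]]); s=S([[40,460],[257,33],[315,517],[491,77]])
for use in("tb","t","s"):
    def f(p):
        W=nestw(p,L);o=[]
        if use!="s":o.append((proj("top",W)-t).ravel())
        if use!="t":o.append((proj("side",W)-s).ravel())
        return np.concatenate(o)
    r=least_squares(f,[600,50,.2]);print(use,r.x,r.fun.round(1))
    if use=="tb":p=r.x
np.save("nest.npy",p)
for n,a,b in(("green",(546,417),(542,220)),("red",(310,503),(489,434)),
 ("far+y",(163,207),(90,397)),("near+y",(215,402),(323,442)),("far-y",(405,130),(190,165)),("near-y",(462,330),(415,207)),("holeF",(291,196),(175,281)),("holeN",(330,336),(338,312))):
    x,e=tri(T(a),S(b)); c,s_=np.cos(p[2]),np.sin(p[2]);d=x-np.r_[p[:2],0]
    print(n,x.round(1),"res",e.round(1),"nest",np.round([c*d[0]+s_*d[1],-s_*d[0]+c*d[1],x[2]],1))
E
```

```text
tb [5.90247877e+02 6.21695925e+01 2.79514609e-01] [-0.8  0.3 -1.8 -0.3 -0.8  0.2 -1.4 -0.1  0.1 -1.6  0.4 -0.3  0.3 -1.1
  1.1 -0.9]
t [5.90290453e+02 5.89749700e+01 2.73623319e-01] [ 0.5 -0.1 -0.4 -0.   0.2 -0.1 -0.2  0.2]
s [5.89499634e+02 6.49965046e+01 2.84082348e-01] [-0.2 -0.3 -0.4  0.5  0.2  0.   0.5 -0.2]
green [503.1 -33.3  17.5] res [-0.2 -0.4  0.4  0.1] nest [-110.1  -67.7   17.5]
red [456.   94.3  15.6] res [-0.  -0.1  0.1  0. ] nest [-120.2   67.9   15.6]
far+y [619.5 175.4  25.5] res [-0.4 -0.7  0.6  0.1] nest [ 59.4 100.8  25.5]
near+y [510.7 145.3  29.7] res [-0.3 -0.5  0.4  0.1] nest [-53.6 101.9  29.7]
far-y [658.   43.   42.8] res [-0.4 -0.8  0.7  0.1] nest [ 59.8 -37.1  42.8]
near-y [546.8  12.1  43.9] res [-0.3 -0.6  0.5  0.1] nest [-55.5 -36.2  43.9]
holeF [622.5 104.7  36.2] res [-0.3 -0.6  0.5  0.1] nest [42.8 32.  36.2]
holeN [544.5  82.9  37.6] res [-0.2 -0.4  0.3  0.1] nest [-38.2  32.5  37.6]
```

```bash
python3 -m jog '0 0 0.1 1 4 0 0;0 0 0.2 1 8 0 0;0 0 0.3 1 12 0 0;0 0 0.4 2 16 0 0;0 0 0.5 4 20 0 0;0 0 0.6 7 23 0 0;0 0 0.7 10 26 0 0;0 0 0.8 13 29 0 0;0 0 0.9 16 32 0 0;0 0 1.0 18 35 0 0;0 0 1.1 20 38 0 0;0 0 1.1 20 38 0 0'
```

```text
t: 1.1
tcp_pos: [465.3, -235.0, 242.4]
eef_rot: [-0.0, 0.727, 0.686, 0.002]
wrist_force: [-0.5, 0.8, 0.4]
opening: 0.002
```

```bash
python3 -m jog '0 0 0.04 1 4 0 0;0 0 0.08 2 8 0 0;0 0 0.12 3 12 0 0;0 0 0.16 4 16 0 0;0 0 0.2 5 20 0 0;0 0 0.24 6 24 0 0;0 0 0.28 7 28 0 0;0 0 0.32 8 32 -1 0;0 0 0.354 8.6 36 -3 0;0 0 0.354 9 40 -6 0;0 0 0.354 9.2 43.4 -9 0;0 0 0.354 9.2 43.4 -12 0'
python3 - <<'E'
from h import *
print(arm.read_state()["tcp_pos"],arm.read_state()["eef_rot"])
a=arm.capture("top");b=arm.capture("side")
for n,i in(("top",a),("side",b)):cv2.imwrite(f"pics/{n}1.png",i[:,:,::-1])
t=arm.read_state()["tcp_pos"];print(t,proj("top",t-[0,0,11]),proj("side",t-[0,0,11]))
cv2.imwrite("pics/m1.png",np.hstack([cv2.resize(x,(400,400),interpolation=cv2.INTER_CUBIC) for x in(a[150:270,190:310,::-1],b[200:340,180:320,::-1])]))
E
```

```text
t: 2.1
tcp_pos: [553.7, 197.5, 123.8]
eef_rot: [0.0, 0.6, 0.8, 0.003]
wrist_force: [-0.2, 0.2, 0.1]
opening: 0.001
[553.72493851 197.54972778 123.79500181] [1.48308149e-04 5.99920463e-01 8.00053100e-01 3.23315251e-03]
[549.32850895 193.09091879 117.42739449] [[230.88878157 215.06350728]] [[228.65542778 283.05588877]]
```

View pics/m1.png

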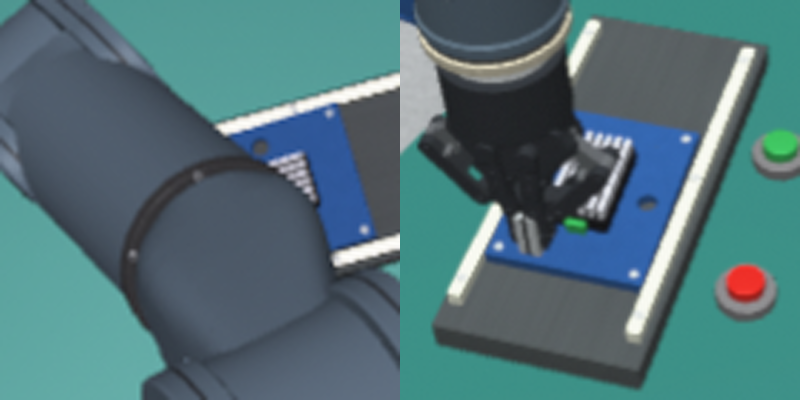

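The gripper is shut and hovering. In the side view its tip at crop (528,245) sits a few pixels left and below the prediction, so the side camera is biased. I enlarge it to calibrate.

Run:
```python
from h import *
a=arm.capture("side");t=arm.read_state()
cv2.imwrite("pics/s2.png",cv2.resize(a[250:310,190:270,::-1],None,fx=10,fy=10,interpolation=cv2.INTER_CUBIC))
t=t["tcp_pos"];c,s=np.cos(.284),np.sin(.284)
print(t)
for o in((0,0),(10,11),(10,-11),(-10,11),(-10,-11)):
    print(o,(proj("side",t+[c*o[0]-s*o[1],s*o[0]+c*o[1],-11])+.5-[190,250])*10)
```

```text
[550.82420171 191.38721276 120.20016892]
(0, 0) [[388.88977123 316.57217607]]
(10, 11) [[316.64955021 350.38048392]]
(10, -11) [[359.37514111 263.01384873]]
(-10, 11) [[418.96572794 371.11397657]]
(-10, -11) [[460.39657161 283.10719754]]
```

View pics/s2.png

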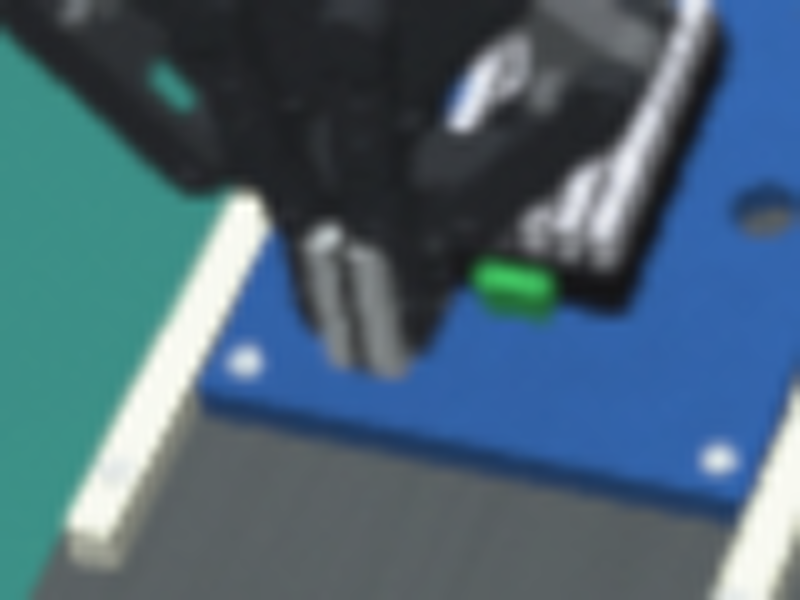

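Run:
```python
from h import *
p=[589.5,64.5,.284]
for n,q,z in(("side",S((90,397)),35),("side",S((323,442)),35),("top",T((163,207)),35),("top",T((215,402)),35),("top",T((546,417)),17.5),("side",S((542,220)),17.5),("top",T((546,417)),25),("side",S((542,220)),25)):
    x=least_squares(lambda v:(proj(n,[v[0],v[1],z])-q).ravel(),[550,100]).x
    d=x-p[:2];c,s=np.cos(p[2]),np.sin(p[2]);print(n,z,x,"nest",c*d[0]+s*d[1],-s*d[0]+c*d[1])
print(arm.read_state()["tcp_pos"])
print([nestw(p,[0,y,0]) for y in (140,130,81)])
```

```text
side 35 [614.58026449 181.38935453] nest 56.82772989375274 105.17960821116822
side 35 [508.76390495 148.92413317] nest -53.846551566443146 103.66436316070998
top 35 [615.49043144 173.25780397] nest 55.42299632297804 97.11876198042548
top 35 [508.37843131 144.0910097 ] nest -55.57081385842479 99.13285216320477
top 17.5 [501.90698427 -33.75867586] nest -111.61609362570644 -69.7793051741397
side 17.5 [503.83165642 -33.01405555] nest -109.55987849811079 -69.60380122761185
top 25 [500.7851972  -33.61361154] nest -112.65229783562815 -69.32572969414687
side 25 [500.08866135 -26.81051831] nest -111.41472135105428 -62.59998481609971
[550.82420171 191.38721276 120.20016892]
[array([[550.27232911, 198.89192623,   0.        ]]), array([[553.0743056 , 189.29250293,   0.        ]]), array([[566.80399041, 142.25532875,   0.        ]])]
```

```bash
python3 -m jog '0 0 0 -0.1 0.8 -1 0;0 0 0 -0.1 0.8 -3 0;0 0 0 -0.1 0.8 -5 0;0 0 0 -0.1 0.8 -6.5 0;0 0 0 -0.1 0.8 -7.2 0;0 0 0 -0.1 0.8 -7.2 0;0 0 0 -0.1 0.8 -7.2 0'
python3 - <<'E'
from h import *
a=arm.capture("side");t=arm.read_state();print(t["tcp_pos"],t["wrist_force"])
cv2.imwrite("pics/s3.png",cv2.resize(a[240:330,190:310,::-1],None,fx=6.6,fy=6.6,interpolation=cv2.INTER_CUBIC))
E
```

```text
t: 2.83
tcp_pos: [552.7, 198.9, 52.1]
eef_rot: [0.0, 0.602, 0.799, 0.001]
wrist_force: [1.3, 0.1, -0.3]
opening: -0.005
[552.80814303 199.14014161  52.38033934] [-0.23918838 -0.05847115  1.64383374]
```

View pics/s3.png

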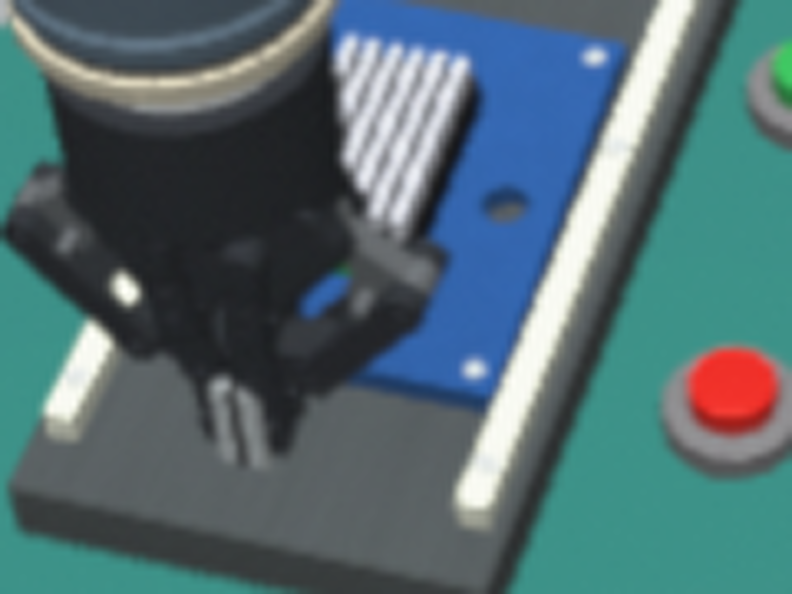

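Fingertip at (240,460) is clear behind the plate's +y edge at (420,395) and between the rails. I lower it and start the push.

```bash
python3 -m jog '0 0 0 0 0 -0.6 0;0 0 0 0 0 -1.1 0;0 0 0 0 0 -1.1 0;0 0 0 0.2 -0.6 -1.1 0;0 0 0 0.4 -1.2 -1.1 0;0 0 0 0.5 -1.6 -1.1 0;0 0 0 0.6 -2 -1.1 0;0 0 0 0.7 -2.4 -1.1 0;0 0 0 0.8 -2.8 -1.1 0;0 0 0 0.8 -2.8 -1.1 0'
python3 - <<'E'
from h import *
a=arm.capture("side");t=arm.read_state();print(t["tcp_pos"],t["wrist_force"])
cv2.imwrite("pics/s4.png",cv2.resize(a[230:320,190:310,::-1],None,fx=6.6,fy=6.6,interpolation=cv2.INTER_CUBIC))
E
```

```text
t: 3.72
tcp_pos: [560.2, 170.2, 40.0]
eef_rot: [0.0, 0.602, 0.799, -0.0]
wrist_force: [0.3, 0.3, -0.1]
opening: 0.0
[560.01350944 170.6305714   39.98808429] [-0.40444243 -0.1442942   0.83338271]
```

View pics/s4.png

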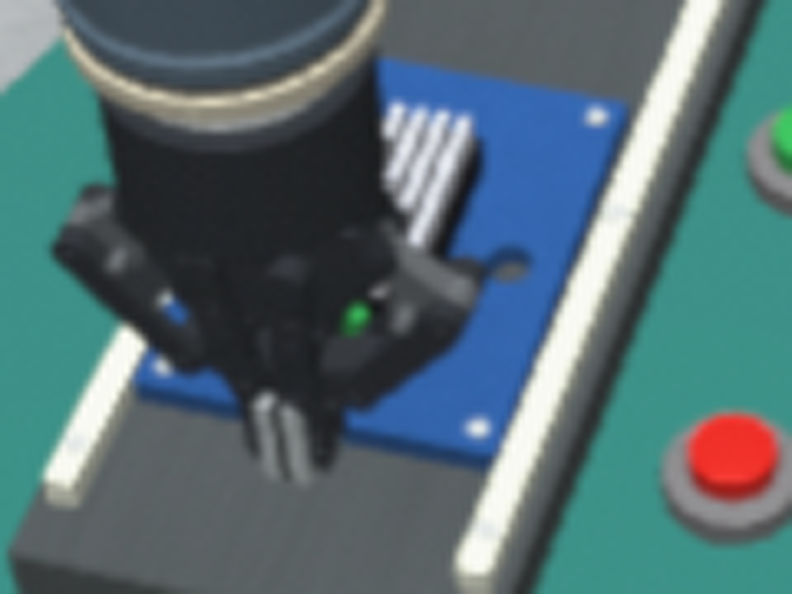

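The finger is just behind the edge and about centred, with no contact force yet. I keep pushing slowly.

```bash
python3 -m jog '0 0 0 0.1 -0.4 0 0;0 0 0 0.2 -0.8 0 0;0 0 0 0.3 -1.1 0 0;0 0 0 0.4 -1.4 0 0;0 0 0 0.5 -1.7 0 0;0 0 0 0.6 -2 0 0;0 0 0 0.6 -2 0 0'
python3 - <<'E'
from h import *
a=arm.capture("side");t=arm.read_state();print(t["tcp_pos"],t["wrist_force"])
cv2.imwrite("pics/s5.png",cv2.resize(a[220:310,190:310,::-1],None,fx=6.6,fy=6.6,interpolation=cv2.INTER_CUBIC))
E
```

```text
t: 4.35
tcp_pos: [566.2, 150.0, 39.9]
eef_rot: [0.0, 0.602, 0.799, -0.0]
wrist_force: [-0.4, -0.8, 0.6]
opening: 0.0
[566.08873063 150.03344189  39.88430198] [-0.3653057   0.19893818  0.24274491]
```

View pics/s5.png

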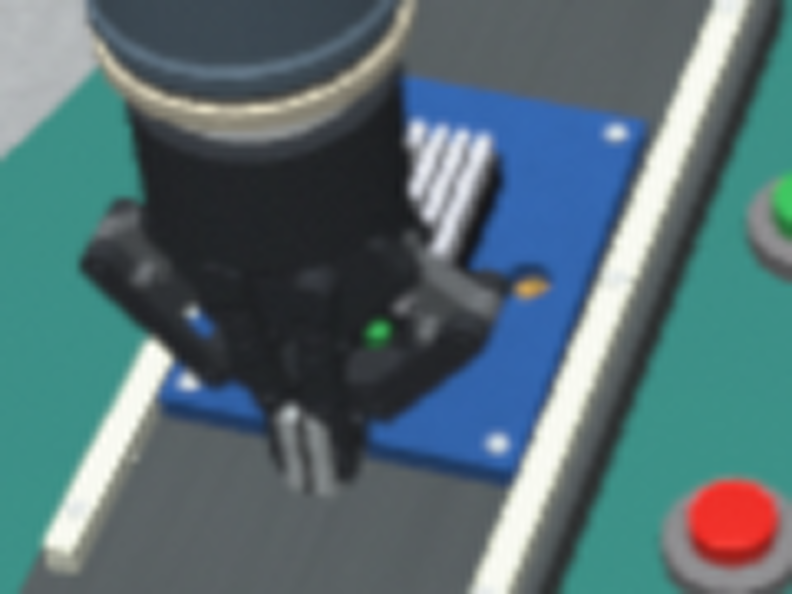

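The plate moved about 13 mm with low force, and brass now shows in the near hole at (532,287). I continue.

```bash
python3 -m jog '0 0 0 0.1 -0.3 0 0;0 0 0 0.2 -0.6 0 0;0 0 0 0.3 -0.9 0 0;0 0 0 0.3 -1.1 0 0;0 0 0 0.3 -1.1 0 0'
python3 - <<'E'
from h import *
a=arm.capture("side");t=arm.read_state();print(t["tcp_pos"],t["wrist_force"])
cv2.imwrite("pics/s6.png",cv2.resize(a[220:310,190:310,::-1],None,fx=6.6,fy=6.6,interpolation=cv2.INTER_CUBIC))
E
```

```text
t: 4.82
tcp_pos: [569.0, 139.3, 39.9]
eef_rot: [0.0, 0.602, 0.799, -0.0]
wrist_force: [-0.1, -0.1, 0.3]
opening: 0.005
[568.93733233 139.53758943  39.9259894 ] [-0.59731282 -0.13801444  0.14213908]
```

View pics/s6.png

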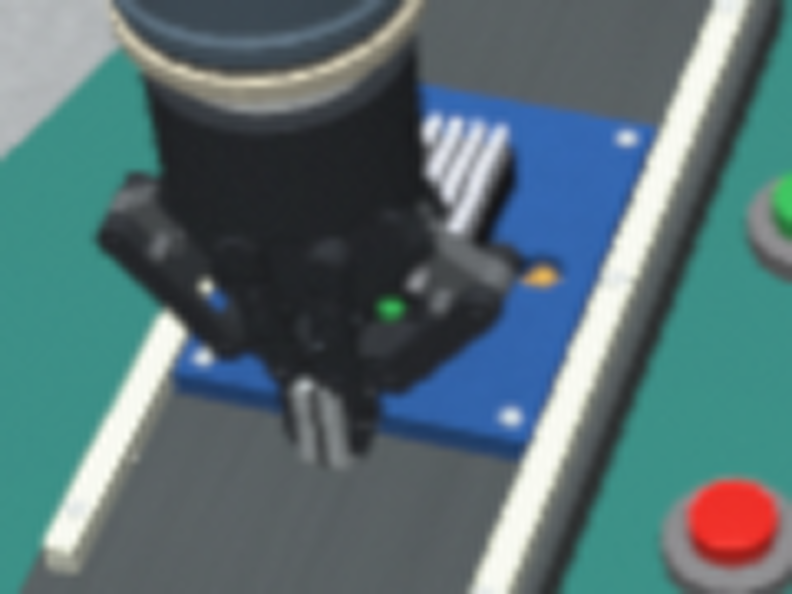

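The -y corner went down to (653,130) while the +y edge advanced, which suggests the plate dropped. I nudge slightly to see if the pins stop it.

```bash
python3 -m jog '0 0 0 0.05 -0.15 0 0;0 0 0 0.1 -0.3 0 0;0 0 0 0.1 -0.3 0 0'; python3 -m jog '0 0 0 -0.2 0.7 0 0;0 0 0 -0.5 1.8 0 0;0 0 0 -0.5 1.8 3 0;0 0 0 -0.5 1.8 6 0;0 0 0 -2.5 3.5 9 0;0 0 0 -5 7 10 0;0 0 0 -7 11 10 0;0 0 0 -7 14 10 0;0 0 0 -7 18 10 0;0 0 0 -7 18 10 0'
python3 - <<'E'
from h import *
a=arm.capture("side");b=arm.capture("top")
cv2.imwrite("pics/m7.png",np.hstack([cv2.resize(a[200:320,190:310,::-1],(400,400),interpolation=cv2.INTER_CUBIC),cv2.resize(b[150:270,220:340,::-1],(400,400),interpolation=cv2.INTER_CUBIC)]))
cv2.imwrite("pics/s7.png",a[:,:,::-1]);cv2.imwrite("pics/t7.png",b[:,:,::-1])
E
```

```text
t: 5.12
tcp_pos: [569.9, 137.3, 40.0]
eef_rot: [-0.0, 0.601, 0.799, 0.0]
wrist_force: [0.4, 1.7, -0.3]
opening: -0.002
t: 5.95
tcp_pos: [496.8, 328.2, 141.1]
eef_rot: [-0.002, 0.598, 0.802, 0.003]
wrist_force: [-0.7, 0.0, 0.8]
opening: 0.003
```

View pics/m7.png

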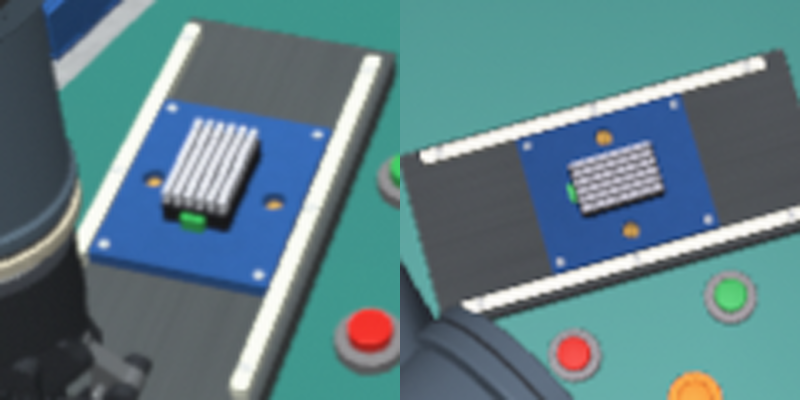

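Brass shows in both holes, centred on the rail mid-marks. I check flatness and seating in enlarged crops.

Run:
```python
from h import *
a=arm.capture("side")[220:292,210:306,::-1]
b=cv2.imread("pics/t7.png")[165:237,250:346]
cv2.imwrite("pics/m8a.png",cv2.resize(a,None,fx=8,fy=8,interpolation=cv2.INTER_CUBIC))
cv2.imwrite("pics/m8b.png",cv2.resize(b,None,fx=8,fy=8,interpolation=cv2.INTER_CUBIC))
p=[589.8,63,.281]
L=np.array([[58,70],[58,-70],[-58,70],[-58,-70]])
for z in(35,41):
  W=nestw(p,np.c_[L,[35,z,35,z]]);print(z,((proj("side",W)+.5-[210,220])*8).round().tolist(),((proj("top",W)+.5-[250,165])*8).round().tolist())
```

```text
35 [[54.0, 454.0], [242.0, 85.0], [487.0, 541.0], [645.0, 158.0]] [[21.0, 221.0], [418.0, 108.0], [114.0, 545.0], [514.0, 429.0]]
41 [[54.0, 454.0], [240.0, 69.0], [487.0, 541.0], [644.0, 143.0]] [[21.0, 221.0], [417.0, 103.0], [114.0, 545.0], [514.0, 426.0]]
```

View pics/m8a.png

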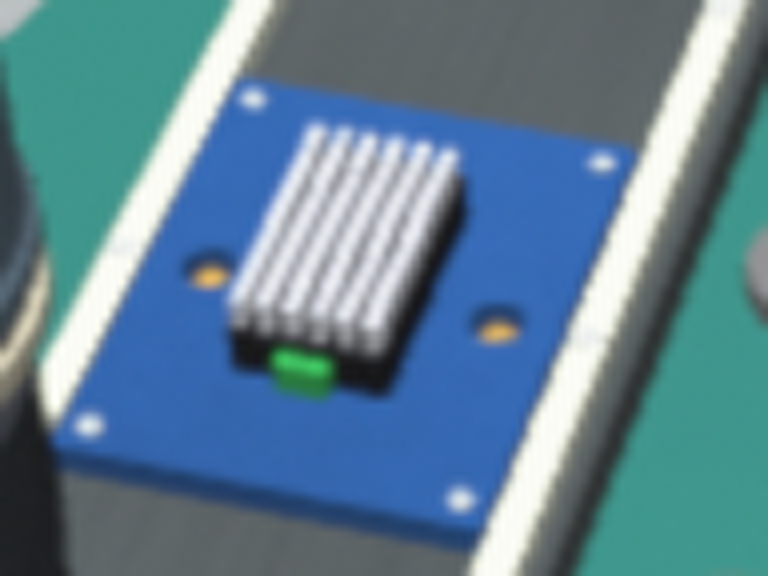

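View pics/m8b.png

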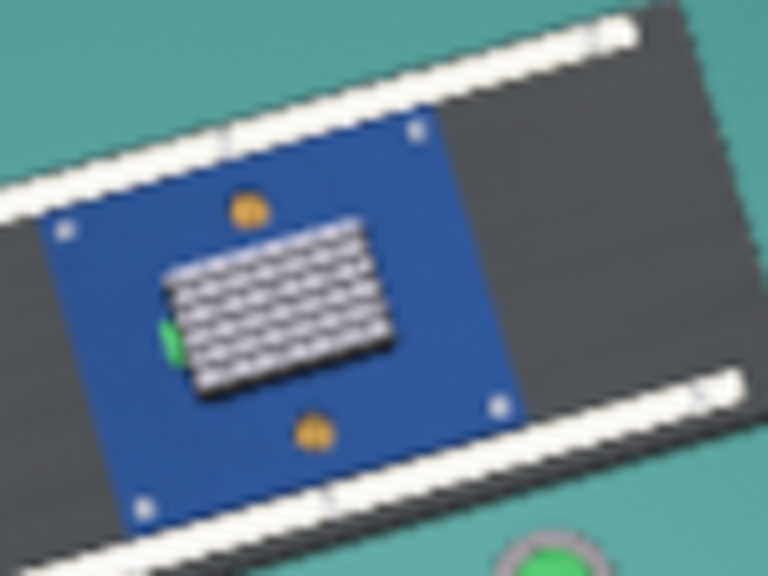

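Both brass pins fill their holes. The corner offsets are uniform in the side view, about -6 to -9 crop px at both ends, where a tilt would add about 15 at the -y end. So the plate is flat and seated. Next I move over the green button, estimated at (500.5, -30.5, z≈25).

```bash
python3 -m jog '0 0 0 0 -4 0 0;0 0 0 0 -8 0 0;0 0 0 0 -12 0 0;0 0 0 0 -16 0 0;0 0 0 0 -20 0 0;0 0 0 0.2 -24 0 0;0 0 0 0.3 -28 -1 0;0 0 0 0.3 -32 -3 0;0 0 0 0.3 -35.8 -5 0;0 0 0 0.3 -35.8 -7 0;0 0 0 0.3 -35.8 -8 0;0 0 0 0.3 -35.8 -8 0'
python3 - <<'E'
from h import *
a=arm.capture("side");t=arm.read_state()["tcp_pos"];print(t)
cv2.imwrite("pics/s9.png",cv2.resize(a[200:290,270:390,::-1],None,fx=6.6,fy=6.6,interpolation=cv2.INTER_CUBIC))
for z in(25,):print((proj("side",[t[0],t[1],z])+.5-[270,200])*6.6)
print((proj("side",t-[0,0,11])+.5-[270,200])*6.6)
E
```

```text
t: 7.1
tcp_pos: [501.3, -41.6, 58.3]
eef_rot: [-0.001, 0.602, 0.798, -0.001]
wrist_force: [-0.0, 1.1, -0.2]
opening: 0.003
[502.09773902 -40.28005102  59.54293524]
[[301.46178853 303.14241638]]
[[301.2963271  252.32309427]]
```

View pics/s9.png

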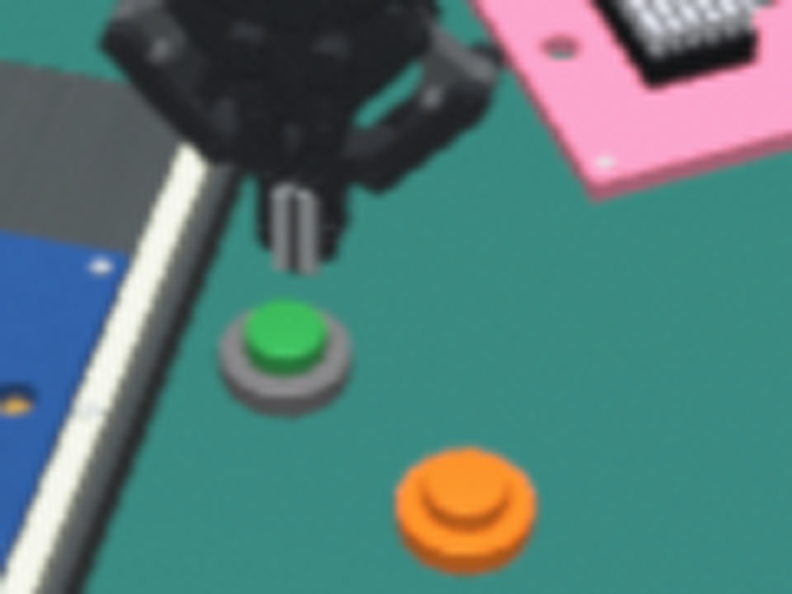

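Run:
```python
from h import *
arm.capture("top"); s=arm.read_state();t=s["tcp_pos"];print(t)
q=lambda u:np.array(u)/6.6-.5+[270,200]
for z in(18,22,25):print(z,least_squares(lambda v:(proj("side",[v[0],v[1],z])-q((286,330))).ravel(),[500,-30]).x)
c,si=np.cos(.284),np.sin(.284)
print((proj("side",t+[-si*11,c*11,-11])+.5-[270,200])*6.6)
# housing base at table: bottom ellipse & plate heights
```

```text
[502.87382588 -39.60596622  60.37890864]
18 [503.68693036 -32.9372021 ]
22 [501.69018032 -29.62708736]
25 [500.19261775 -27.14450126]
[[289.69118332 274.19829418]]
```

```bash
python3 -m jog '0 0 0 -0.2 1 0 0;0 0 0 -0.2 1 -1 0;0 0 0 -0.2 1 -2 0;0 0 0 -0.2 1 -2 0;0 0 0 -0.2 1 -2 0'
python3 - <<'E'
from h import *
a=arm.capture("side");s=arm.read_state();t=s["tcp_pos"];print(t,s["wrist_force"])
cv2.imwrite("pics/s10.png",cv2.resize(a[200:290,270:390,::-1],None,fx=6.6,fy=6.6,interpolation=cv2.INTER_CUBIC))
E
```

```text
t: 7.62
tcp_pos: [500.4, -30.4, 39.4]
eef_rot: [-0.0, 0.601, 0.799, -0.001]
wrist_force: [-0.7, -0.6, -0.9]
opening: 0.004
[500.63445822 -30.56353946  39.67978781] [ 0.04911292 -0.05664612 -0.16193021]
```

View pics/s10.png

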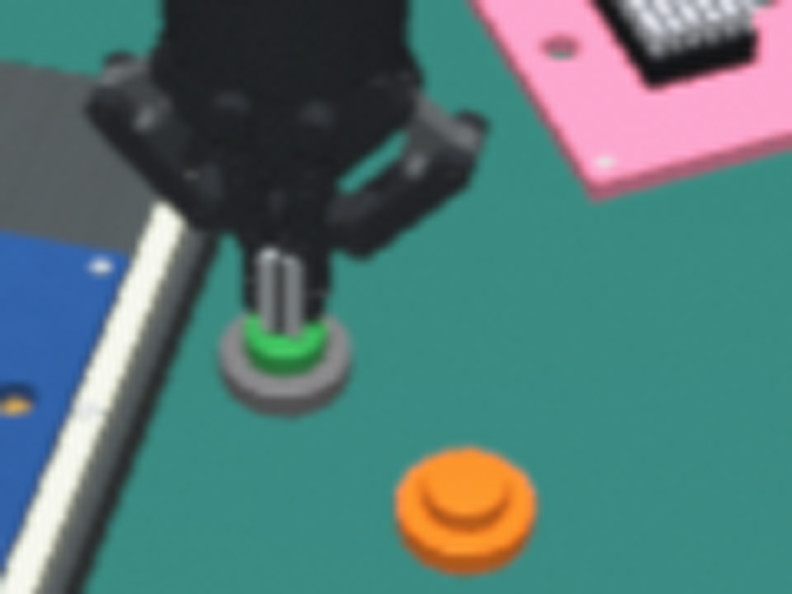

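The fingertip at (283,335) is centred over the green cap. I press in small steps.

```bash
python3 -m jog '0 0 0 0 0 -0.3 0;0 0 0 0 0 -0.6 0;0 0 0 0 0 -0.6 0'; python3 -m jog '0 0 0 0 0 -0.2 0;0 0 0 0 0 -0.4 0;0 0 0 0 0 -0.4 0'
```

```text
t: 7.92
tcp_pos: [500.7, -30.9, 33.6]
eef_rot: [-0.0, 0.602, 0.799, -0.0]
wrist_force: [-0.8, -0.3, 0.1]
opening: 0.001
t: 8.17
tcp_pos: [500.8, -30.9, 29.8]
eef_rot: [-0.0, 0.602, 0.799, -0.0]
wrist_force: [-0.7, -0.9, 4.1]
opening: -0.003
```

```bash
python3 -m jog '0 0 0 0 0 -0.2 0;0 0 0 0 0 -0.2 0'; python3 -m jog '0 0 0 0 0 -0.2 0;0 0 0 0 0 -0.2 0'
```

```text
t: 8.33
tcp_pos: [500.9, -30.9, 27.9]
eef_rot: [0.0, 0.602, 0.799, -0.0]
wrist_force: [-0.9, -0.3, 4.7]
opening: 0.0
t: 8.5
tcp_pos: [500.9, -30.9, 26.9]
eef_rot: [0.0, 0.602, 0.799, -0.0]
wrist_force: [-5.4, -0.3, 19.4]
opening: 0.006
```

There is a hard stop at 19 N, 6–7 mm below the last zero-force height, so the button is fully down. I check quickly, then retract straight up.

```bash
python3 - <<'E'
from h import *
a=arm.capture("side")
print(arm.read_state()["wrist_force"])
cv2.imwrite("pics/s11.png",cv2.resize(a[200:290,270:390,::-1],None,fx=6.6,fy=6.6,interpolation=cv2.INTER_CUBIC))
E
python3 -m jog '0 0 0 0 0 0.5 0;0 0 0 0 0 1.5 0;0 0 0 0 0 4 0;0 0 0 0 0 8 0;0 0 0 0 -4 12 0;0 0 0 -1 -8 14 0;0 0 0 -1 -12 14 0;0 0 0 -1 -16 14 0;0 0 0 -1 -20 14 0;0 0 0 -1 -24 14 0;0 0 0 -1 -24 14 0;0 0 0 -1 -24 14 0'
python3 - <<'E'
from h import *
a=arm.capture("side");b=arm.capture("top")
cv2.imwrite("pics/s12.png",cv2.resize(a[200:290,200:320,::-1],None,fx=6.6,fy=6.6,interpolation=cv2.INTER_CUBIC))
cv2.imwrite("pics/s12f.png",a[:,:,::-1]);cv2.imwrite("pics/t12.png",b[:,:,::-1])
print(arm.read_state()["wrist_force"],arm.read_state()["qd"])
E
```

```text
[-4.29562843 -1.59247708 16.54608932]
t: 9.55
tcp_pos: [489.7, -275.1, 165.8]
eef_rot: [0.0, 0.604, 0.797, -0.001]
wrist_force: [0.1, 0.6, -0.1]
opening: 0.001
[-0.6136139   0.27873475 -0.89248612] [-0.02959385 -0.00962754 -0.01783488  0.01465412  0.00116566 -0.00313618
 -0.00405301]
```

View pics/s11.png

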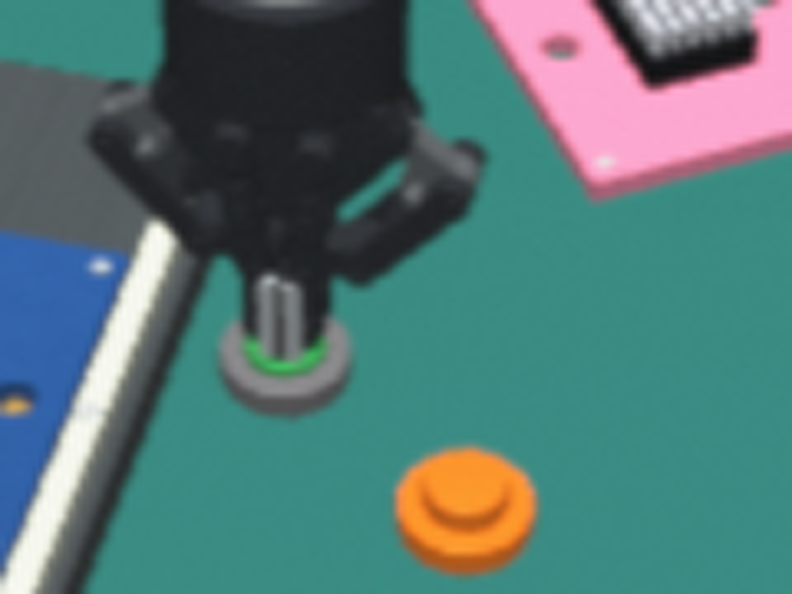

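View pics/s12.png

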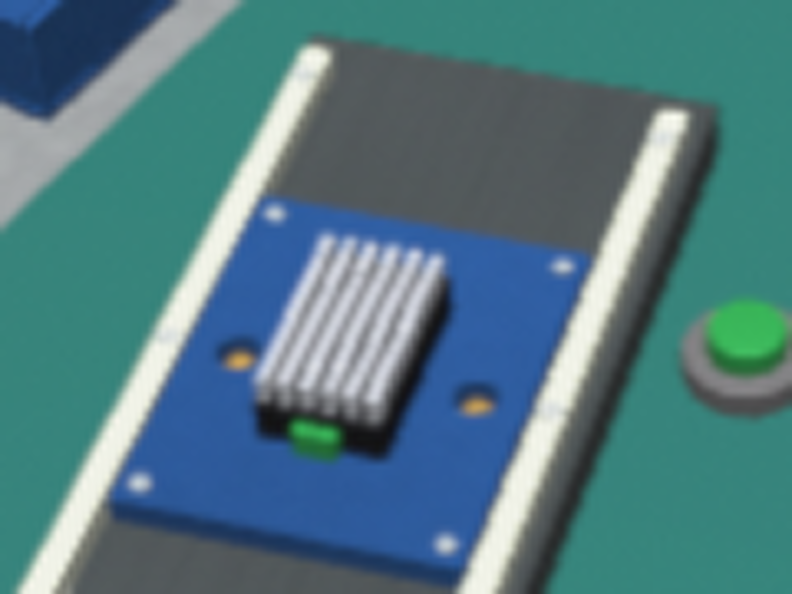

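View pics/t12.png

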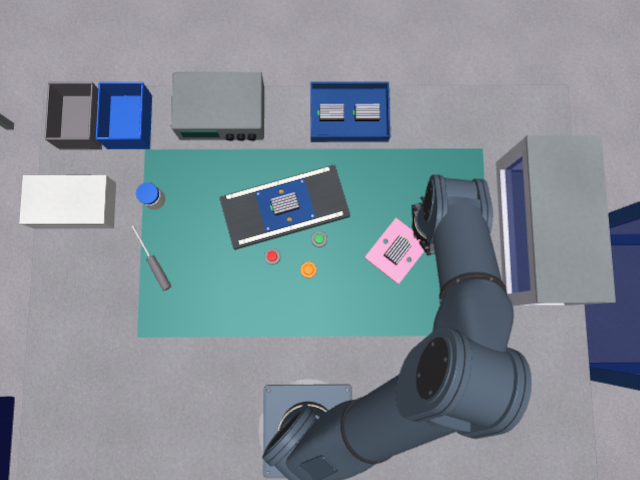

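View pics/s12f.png

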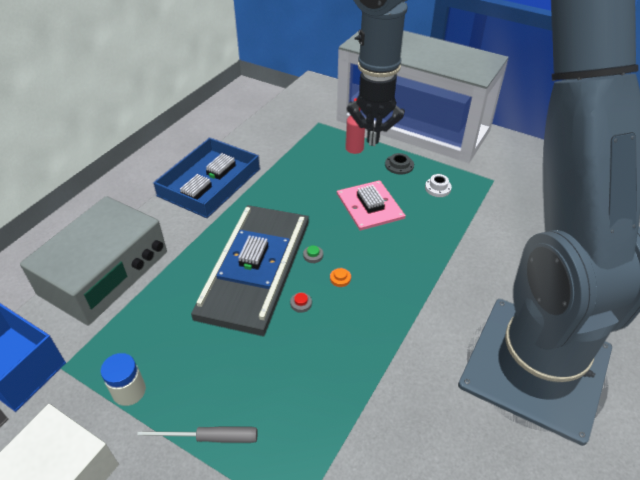

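Run:
```python
from h import *
q=lambda u:np.array(u,float)/6.6-.5+[200,200]
R=np.array([[64.5,0,37],[-64.5,0,37],[64.5,-145,37],[-64.5,-145,37]]);r=np.r_[q([[168,335],[553,408]]),S([[257,33],[491,77]])]
R=np.r_[R,[[64.5,145,37],[-64.5,145,37]]];r=np.r_[r,S([[40,460],[315,517]])]
n=least_squares(lambda p:(proj("side",nestw(p,R))-r).ravel(),[590,62,.28]);print(n.x,n.fun.round(1))
c=q([[265,197],[592,257],[110,503],[460,573]])
L=np.array([[58,-70],[58-116,-70],[58,70],[-58,70.]])
def f(v):
    return (proj("side",nestw(n.x,np.c_[L[:,0]+v[0],L[:,1]+v[1],[v[2],v[2],v[3],v[3]]]))-c).ravel()
m=least_squares(f,[0,0,35,35]);print("x,y,z(-y),z(+y)",m.x,m.fun.round(1))
# before the push, same method
c=S([[190,165],[415,207],[90,397],[323,442]]);m=least_squares(f,[0,30,40,35]);print("before",m.x,m.fun.round(1))
```

```text
[5.90278029e+02 6.39042711e+01 2.84289776e-01] [ 0.1  1.  -0.1  1.  -0.4  0.1  0.4 -0.6 -0.2 -0.9  0.2 -0.5]
x,y,z(-y),z(+y) [  4.96748251 -10.9232807   26.21558701  24.24089073] [-0.5  0.1 -0.2 -0.   0.1 -0.   0.5 -0. ]
before [ 8.91676899 18.59847766 28.9795459  13.02389007] [ 0.   0.2 -0.6 -0.1 -0.2 -0.4  0.7  0.4]
```

Run:
```python
from station import arm
print(arm.hand_in(), arm.read_state()["t"])
```

```text
the job is handed in; nothing more can be done
the job is handed in; nothing more can be done
```

I pushed the blue carrier about 30 mm along its rails with the shut fingers until it dropped over both pins. I then pressed the green button to its stop and retracted. The job was handed in at about 9.7 s of the 42 s allowed.

**Plate:** The last pictures show brass in both holes, in line with the rail mid-marks. In the side view, the two ends differed in height by about 16 mm before the push and about 2 mm after. That is within the error of this fit, so I take the plate as flat. The same fit put the plate's absolute height about 10 mm too low, so I relied only on the height difference. The two cameras also disagreed by about 6 mm in y, so I used a compromise checked against the finger contact.

**Button:** Force rose to about 5 N over roughly 6 mm, then jumped to 19 N at the hard stop. After the retract the green cap looked up again.

**Everything else:** The red button, orange look-alike, pink plate and the other things on the table look unmoved. The dispenser and the flanges were partly hidden by the arm in one view. At the end the arm was clear of everything and the wrist force was near zero.

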